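# Sort tagged sensor modules into the sprung pass and reject docks

### The arm

A 6-joint arm with a two-finger parallel gripper is mounted at the origin on the work surface. World frame = base frame: x ahead of the robot, y to its left, z up, the work surface at z = 0. Lengths are in m, angles in degrees, forces in N, time in s.
With the tool pointing down it reaches from about 0.375 to 0.9 m from the base axis. Payload 3.1 kg.
Tool frame: the origin (TCP) lies at the very end of the fingers, on their centre line; the grasp point (between the pads) lies 19 mm behind it (bot.hold_point_z is the z of the grasp point in the tool frame, in m); z points along the fingers, y is the line along which they close (so a half turn about z gives the same grasp; the last joint's range is limited). The gripper opens to 87 mm and grips with 3 to 60 N. Pads are 19 mm wide; open, the fingers measure 117 mm over their backs; the gripper's body (75 mm by 190 mm) begins 51 mm behind the grasp point.
Start: joints at [62.538, 30.224, 82.088, -0, 67.689, -10.227], TCP at [0.185, 0.597, 0.223] pointing down, gripper open.
Joint ranges: [-176.69, 176.69], [-43.24, 126.21], [12.49, 139.97], [-82, 262], [0, 151.66], [-163.58, 163.58]. Speed limits (degrees/s): [159.86, 159.86, 180, 180, 180, 180].

### API

Orientations are given as a 3x3 rotation matrix whose columns are the frame's x, y, z axes.
In Python, from rig import bot, capture, camera_model gives the robot as it stands.
- The arm moves only by the tool apply_moves, never from a script. Its argument "plan" is text: rows parted by semicolons, each of 6 numbers parted by spaces: the shift along the tool's x, y, z in units of 0.05 m (1.0 is 0.05 m), then the turn, a rotation vector about the tool's x, y, z in units of 360 degrees (1.0 is 360 degrees). In form: dx dy dz ax ay az; .... A call has 1 to 10 rows; each row shifts and turns the commanded pose from where the row before left it, along the tool's axes as they then stand; what a row does not reach is not made up. A row lasts 1/12 s, in which the tool goes at most 41.7 mm and 7.16 degrees, less where a joint would pass 70% of its speed; a pose out of reach is approached as far as the arm can. A call with a number of a shift or a turn outside -1 to 1 is refused whole. A call with a gripper value outside its range is refused whole. "gripper" is the gripper command: -1 is shut, 1 is fully open, values between are in proportion, set as the call begins (left out, the last holds). The fingers move at their own pace and stop on an object; the grip force is fixed at half the most. Time passes only in rows, so rows that do not move let the fingers close. It gives the time, the measured TCP pose, the force, the opening and the grip force at its end, in the units of the state.
- bot.read_state(): the state, without advancing time (a new reading comes with each control period).
- capture(name): name is "scene" or "top"; returns the picture (420x560x3 uint8, red, green, blue); there is no depth.
- camera_model(name): a dict with "vertical_fov" (degrees; the focal length in pixels is half the picture's height over the tangent of half this angle, whatever the lens; pixels are square), "cx", "cy" (the principal point, pixels), "position" and "rotation" of the camera in the world. Camera axes: x right, y down, z forward; pixel columns grow to the right and rows downward; lengths in m; the calibration is good to about 2 mm. A picture is of the moment at which its call begins. camera_model takes no time and is no camera call.
- bot.hand_in(): hands the job in; it is judged then, once.
The state is a dict: "time_s": time; "joint_positions": joint angles; "qvel": joint speeds; "tau": joint torques, N m; "position": TCP position; "tcp_rot": TCP orientation; "force": force on the tool from outside, world axes, zero at the start; "moment": the same for the moment, N m; "opening": opening from 0.0 (shut) to 1.0 (fully open); "grasp_force": force on a finger pad.
Only numpy, scipy, OpenCV 4.12 (cv2) and the standard library are available. Lean on these libraries where they do the work, as an engineer would, in place of code of your own. Each camera call takes 0.05 s, during which the arm holds its last target. There are 200 camera calls.

### The job

Sort the two tagged sensor modules into the sloping docks: the disc-tagged one into the dock marked with a disc (pass), the cross-tagged one into the dock marked with a cross (reject), each tag up with its brass-contact foot downhill. The clamp sits at a different place along each bed, so feel for its sprung shoe with the foot, push the shoe back and lay the module down, so that it is let go flat on the bed, clamped between shoe and head stop. Leave the untagged module where it lies, and do not knock over the amber bottle or the beaker.

Things in the scene. Friction and masses are not known exactly. Their poses are not given: they have to be found in the camera images.
- disc_module: white sensor module, a block 90 long (x) x 44 wide (y) x 30 thick (z), 130 to 250 g, with a dark round disc tag, 32 across, flat on its upper face. Origin: centre of its underside; z out of the upper face, +x to the head end, -x to the foot end, which has three brass contacts. Starts lying flat on the bench, upper face up, head towards the robot within 0.6 rad.
- cross_module: white sensor module, a block 90 long (x) x 44 wide (y) x 30 thick (z), 130 to 250 g, with a dark diagonal cross tag, about 34 across, flat on its upper face. Origin: centre of its underside; z out of the upper face, +x to the head end, -x to the foot end, which has three brass contacts. Starts lying flat on the bench, upper face up, head towards the robot within 0.6 rad.
- disc_module_foot (a point): centre of the foot end face of the disc module (x = -45, z = 15 in the module's frame)
- cross_module_foot (a point): centre of the foot end face of the cross module (x = -45, z = 15 in the module's frame)
- pass_dock_nest: bed of the pass nest, told by the raised dark disc near its top: a fixed flat plate reclined 35 deg, upper end nearer the robot, 72 wide, x -85 to +115. x up the slope, y across, z out of the bed. Origin: on the bed, 72 over the bench. A stiff clamp carriage sits on it, centred in y; its middle is at an unmeasured x, -8 to 8. A seated module's origin is at the carriage's middle, y 0, z 0
- reject_dock_nest: bed of the reject nest, told by the raised dark cross near its top: a fixed flat plate reclined 35 deg, upper end nearer the robot, 72 wide, x -85 to +115. x up the slope, y across, z out of the bed. Origin: on the bed, 72 over the bench. A stiff clamp carriage sits on it, centred in y; its middle is at an unmeasured x, -8 to 8. A seated module's origin is at the carriage's middle, y 0, z 0
- pass_mark (a point): centre of the dark disc on the pass bed, x = 92 in the nest's frame. Carriage, in x from its own middle c: head stop, a bar 12 high, face at c+45; black shoe, 34 wide, 26 high, face at c-39 when free, sprung: gives 14 mm downhill (-x) at 3 N rising to 9 N. A 90 module fits only with the shoe pushed back over 6. Cheeks 10 high, 25 either side, at c-45..c-30 and c+24..c+45; fingers fit between
- reject_mark (a point): centre of the dark cross on the reject bed, x = 92 in the nest's frame. Carriage, in x from its own middle c: head stop, a bar 12 high, face at c+45; black shoe, 34 wide, 26 high, face at c-39 when free, sprung: gives 14 mm downhill (-x) at 3 N rising to 9 N. A 90 module fits only with the shoe pushed back over 6. Cheeks 10 high, 25 either side, at c-45..c-30 and c+24..c+45; fingers fit between
- plain_module: third white module of the same size and frame, with no tag; it stays where it is
- amber_bottle: amber glass bottle with a blue cap, 72 across, 170 tall, standing at the left; origin: centre of its underside
- beaker: glass beaker, 70 across, 85 tall, standing at the right; origin: centre of its underside
Mind the look-alikes: they are no part of the job. What is shaped like the cross_module but brown or green is not meant.

How it is judged (in metres and radians):
At the end, for the whole second after the job is handed in: Disc module in the pass nest, cross module in the reject nest, at rest: origin within 13 mm along the slope, 6 mm across and 4 mm in height of the nest's origin, flat (4.5 deg) and in line (7 deg), upper face out, foot downhill; plain module within 20 mm of its start (x of disc_module in the frame of pass_dock_nest between -0.013 and 0.013 m and y of disc_module in the frame of pass_dock_nest between -0.006 and 0.006 m and z of disc_module in the frame of pass_dock_nest between -0.004 and 0.004 m and angle between the z axis of disc_module and the z axis of pass_dock_nest, either way round below 0.08 rad and angle between the x axis of disc_module and the x axis of pass_dock_nest, either way round below 0.12 rad and x of disc_module_foot in the frame of pass_dock_nest below -0.03 m and linear speed of each of disc_module, cross_module below 0.01 m/s and x of cross_module in the frame of reject_dock_nest between -0.013 and 0.013 m and y of cross_module in the frame of reject_dock_nest between -0.006 and 0.006 m and z of cross_module in the frame of reject_dock_nest between -0.004 and 0.004 m and angle between the z axis of cross_module and the z axis of reject_dock_nest, either way round below 0.08 rad and angle between the x axis of cross_module and the x axis of reject_dock_nest, either way round below 0.12 rad and x of cross_module_foot in the frame of reject_dock_nest below -0.03 m and distance of plain_module from where it was at the start of the episode below 0.02 m); the robot touches nothing.
It fails at once if the untagged module is moved by more than 20 mm (distance of plain_module from where it was at the start of the episode above 0.02 m).
It fails at once if the amber bottle is knocked over (angle between amber_bottle's own z axis and vertical above 0.6 rad).
It fails at once if the beaker is knocked over (angle between beaker's own z axis and vertical above 0.6 rad).
It also fails if it takes over 58 s, if anything falls off the work surface, if the arm or the gripper's body presses on something with over 40 N, if the wrist force passes 120 N, or if a joint passes its speed limit or range.

## Working session

There is one attempt and no reset: what is moved stays moved. The work goes in short steps, Python scripts to look and compute and a tool call to move; the robot and the scene stay as the last step left them, time stands still between calls to the robot, and variables do not carry over. Pictures are saved under pics/ and viewed, at most 10 in all, crops included, and the job is handed in when it is done.

Besides the shell and the picture viewer there is one more tool, called after "Emit:" as name(argument=value, ...), one argument or row to a line, values as JSON. apply_moves: Moves the arm, as the interface text tells. Its arguments: {"type":"object","properties":{"plan":{"type":"string"},"gripper":{"type":"number"}},"required":["plan"]}

```bash
ls; mkdir -p pics
python3 - <<'E'
from rig import bot,capture,camera_model
import cv2
for n in("scene","top"):
    m=camera_model(n);print(n,m)
    cv2.imwrite(f"pics/{n}0.png",capture(n)[:,:,::-1])
print(bot.read_state())
E
```

```text
pics
scene {'vertical_fov': 46.351868053171124, 'cx': 283.2044888758787, 'cy': 204.16863531610733, 'position': array([ 1.10715295, -0.48910187,  1.21829559]), 'rotation': array([[ 0.67249655,  0.61541459, -0.41111225],
       [ 0.74008326, -0.56295274,  0.36791438],
       [-0.00501689, -0.55167844, -0.8340418 ]])}
top {'vertical_fov': 44.00467642687816, 'cx': 273.99546845709193, 'cy': 207.39590746404954, 'position': array([0.40315855, 0.01451076, 1.68058735]), 'rotation': array([[ 0.00344001, -0.9967549 ,  0.08042286],
       [-0.99978476, -0.00507361, -0.02011716],
       [ 0.02045992, -0.08033634, -0.99655781]])}
{'time_s': 0.1, 'joint_positions': array([ 6.25391998e+01,  3.02732490e+01,  8.21486119e+01, -1.53290265e-03,
        6.76884588e+01, -1.02255297e+01]), 'qvel': array([-0.01907282, -0.11764518, -0.18005936, -0.00084359, -0.01261807,
       -0.00944647]), 'tau': array([-3.90274672e-04, -4.40990710e+01, -1.77149749e+01,  6.34283060e-02,
        5.33796579e-02, -3.39147607e-05]), 'position': array([0.1848409 , 0.59636053, 0.22167607]), 'tcp_rot': array([[-9.55099026e-01,  2.96285506e-01, -8.65938428e-04],
       [ 2.96286601e-01,  9.55097530e-01, -1.71990831e-03],
       [ 3.17471750e-04, -1.89924871e-03, -9.99998146e-01]]), 'force': array([-0.22921717, -0.7972179 , -0.75183499]), 'moment': array([ 0.02159214,  0.07404609, -0.01472364]), 'grasp_force': 0.0, 'opening': 1.0021005645449619}
```

```bash
python3 -c "
import cv2,numpy as np
a=cv2.imread('pics/scene0.png');b=cv2.imread('pics/top0.png')
print(a.shape)"
```

```text
(420, 560, 3)
```

View pics/scene0.png

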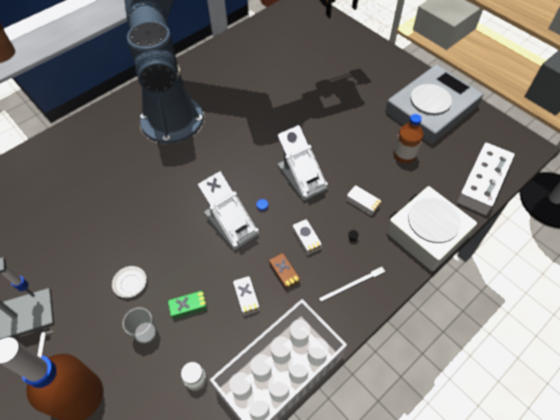

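View pics/top0.png

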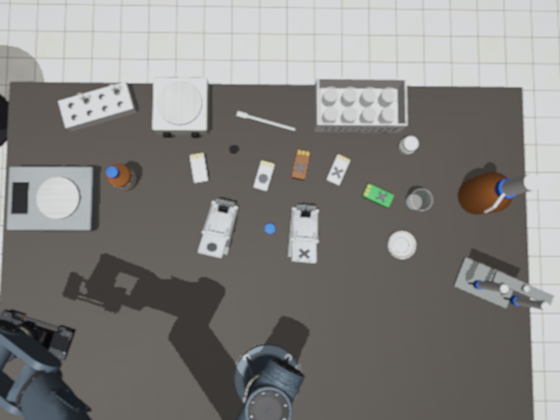

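The white blocks are candidates at scene/top pixels: plain (364,200)/(198,168), disc (307,235)/(264,176), and cross (246,294)/(339,170). The brown block at (284,270) and the green one at (187,304) are look-alikes. The pass dock is at (300,165)/(218,230) and the reject dock at (230,210)/(304,235). An enlarged crop should confirm these.

Run:
```python
import cv2,numpy as np
a=cv2.imread('pics/scene0.png')[115:325,165:390];b=cv2.imread('pics/top0.png')[140:275,180:410]
a=cv2.resize(a,None,fx=2.8,fy=2.8,interpolation=cv2.INTER_CUBIC);cv2.imwrite('pics/crop_s.png',a)
b=cv2.resize(b,None,fx=3.4,fy=3.4,interpolation=cv2.INTER_CUBIC);cv2.imwrite('pics/crop_t.png',b)
```

```text
(no output)
```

View pics/crop_s.png

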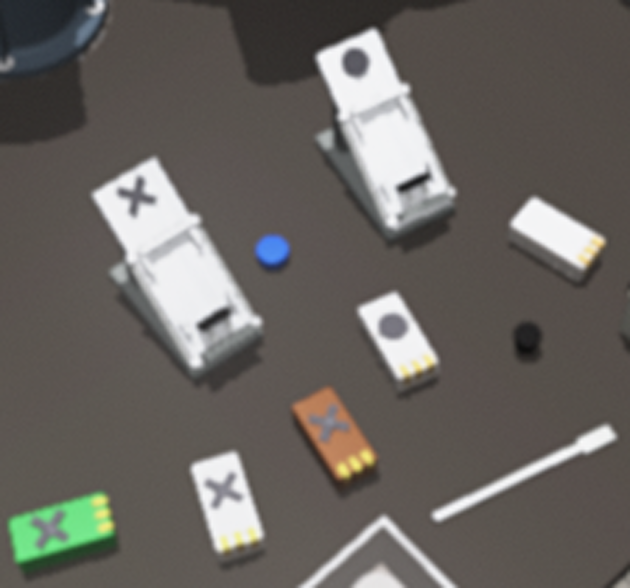

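View pics/crop_t.png

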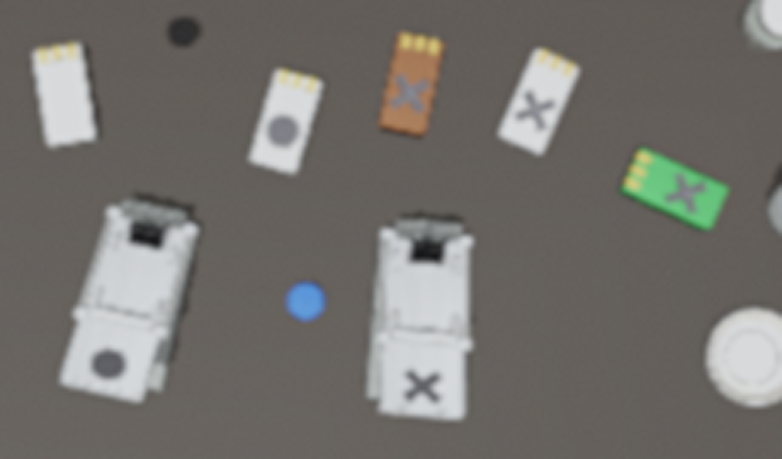

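Confirmed in the crops: the disc-tagged white module is at scene (306,232), the cross-tagged one at (245,291), and the plain one at (364,200). Brass feet point away from the robot. The raised disc marks the pass bed at scene (292,137) / top (212,247), and the raised cross marks the reject bed at (213,185) / (304,253).

```bash
cat > h.py <<'E'
import cv2,numpy as np
from rig import camera_model
def K(m):
    f=210/np.tan(np.radians(m["vertical_fov"]/2));return np.array([[f,0,m["cx"]],[0,f,m["cy"]],[0,0,1]])
M={n:camera_model(n) for n in("scene","top")}
def P(n):
    m=M[n];R=m["rotation"].T;return K(m)@np.c_[R,-R@m["position"]]
def proj(n,X): x=P(n)@np.r_[X,1];return x[:2]/x[2]
def tri(s,t):
    X=cv2.triangulatePoints(P("scene"),P("top"),np.array(s,float).reshape(2,1),np.array(t,float).reshape(2,1)).ravel();X=X[:3]/X[3]
    return X,np.abs(np.r_[proj("scene",X)-s,proj("top",X)-t]).max()
def ray(n,p,z):
    m=M[n];d=m["rotation"]@np.linalg.inv(K(m))@np.r_[p,1];o=m["position"];return o+d*(z-o[2])/d[2]
def dark(g,p,r,th):
    """centroid of the dark spot within r of p"""
    v,u=np.mgrid[:g.shape[0],:g.shape[1]];w=np.clip(th-g.astype(float),0,60)*((u-p[0])**2+(v-p[1])**2<r*r)
    return np.array([(w*u).sum(),(w*v).sum()])/w.sum()
def face(g,p,th,s=4):
    """filled bright blob holding p -> minAreaRect in pixels"""
    G=cv2.resize(g,None,fx=s,fy=s,interpolation=cv2.INTER_CUBIC)
    cs,_=cv2.findContours((G>th).astype(np.uint8),cv2.RETR_EXTERNAL,cv2.CHAIN_APPROX_NONE)
    c=[c for c in cs if cv2.pointPolygonTest(c,((p[0]+.5)*s,(p[1]+.5)*s),False)>=0][0]
    return (c[:,0]+.5)/s-.5
E
python3 - <<'E'
from h import *
S=cv2.imread('pics/scene0.png',0);T=cv2.imread('pics/top0.png',0)
for n,s,t in(("disc",(305,231.5),(263.3,178.5)),("cross",(245,290),(337.5,172.3)),("plain",(364,199),(199,168))):
    c=face(T,t,150);r=cv2.minAreaRect(c.astype(np.float32))
    if n!="plain":
        a=dark(S,s,7,150);b=dark(T,t,5.5,150);X,e=tri(a,b);print(n,"tag",a,b,X.round(4),round(e,2));z=X[2]
    q=np.array([ray("top",p,z) for p in cv2.boxPoints(r)]);ctr=q.mean(0)
    print(n,r,"ctr",ctr.round(4),"edges",[(round(np.linalg.norm(q[i]-q[i-1]),4),round(np.degrees(np.arctan2(*(q[i]-q[i-1])[1::-1])),1)) for i in(1,2)])
for n,sm,tm,ss,ts in(("pass",(292,137.5),(211.8,247),(312.5,180),(223.3,208.8)),("reject",(213.6,184.8),(304.3,253.6),(241.3,228.6),(305.8,213.5))):
    a=dark(S,sm,8,140);b=dark(T,tm,6.5,140);X,e=tri(a,b)
    a2=dark(S,ss,7,70);b2=dark(T,ts,6,70);Y,e2=tri(a2,b2)
    d=X-Y;print(n,"mark",a,b,X.round(4),round(e,2),"shoe",a2,b2,Y.round(4),round(e2,2),"yaw",np.degrees(np.arctan2(d[1],d[0])).round(2),np.linalg.norm(d))
E
```

```text
disc tag [304.81165919 231.18705958] [262.73974209 177.92614302] [0.6305 0.0176 0.0326] 0.02
disc ((263.5614013671875, 175.2056427001953), (14.919264793395996, 29.23369789123535), 16.46001434326172) ctr [0.6393 0.0149 0.0326] edges [(np.float64(0.0942), np.float64(-16.0)), (np.float64(0.0478), np.float64(-106.2))]
cross tag [244.02908277 289.65771812] [336.4491018  171.46107784] [ 0.6521 -0.2196  0.0332] 0.47
cross ((337.99285888671875, 169.30340576171875), (14.84402084350586, 28.89545249938965), 23.77234649658203) ctr [ 0.6598 -0.2237  0.0332] edges [(np.float64(0.0939), np.float64(-23.8)), (np.float64(0.0477), np.float64(-113.7))]
plain ((198.27027893066406, 167.4966278076172), (29.139720916748047, 15.042508125305176), 80.53767395019531) ctr [0.6627 0.2234 0.0332] edges [(np.float64(0.0479), np.float64(-80.0)), (np.float64(0.094), np.float64(-169.9))]
pass mark [291.41193919 136.87652948] [211.40464427 246.69268775] [0.4104 0.169  0.1272] 0.04 shoe [312.11991435 179.96788009] [222.69481766 208.80710173] [0.5291 0.1424 0.0576] 0.11 yaw 167.37 0.14014763496134228
reject mark [213.31406685 184.49721448] [303.71016166 253.16281755] [ 0.3921 -0.1058  0.1273] 0.04 shoe [241.1495098  228.54411765] [305.23529412 213.45741879] [ 0.5158 -0.1162  0.0565] 0.08 yaw 175.21 0.1428645573543333
```

```bash
cat > g.py <<'E'
import numpy as np
from scipy.spatial.transform import Rotation as Ro
from rig import bot
s35,c35=np.sin(np.radians(35)),np.cos(np.radians(35))
def nest(mark,yaw):
    a=np.radians(yaw);h=np.array([np.cos(a),np.sin(a),0]);e=np.array([0,0,1.])
    x=c35*h+s35*e;z=-s35*h+c35*e;R=np.c_[x,np.cross(z,x),z];return R,np.array(mark)-.092*x-.002*z
NEST={"pass":nest((.4104,.169,.1272),167.37),"reject":nest((.3921,-.1058,.1273),175.21)}
MOD={"disc":((.6393,.0149),164.0),"cross":((.6598,-.2237),156.2)}
def down(yaw):
    a=np.radians(yaw);return np.c_[[np.cos(a),np.sin(a),0],[np.sin(a),-np.cos(a),0],[0,0,-1.]]
FLIP=np.diag([1,-1,-1.])
def innest(n,f,lift,tilt,tcp):
    """tool pose for foot-bottom edge at x=f, z=lift, head raised by tilt; tcp = TCP (x,z) in the module frame"""
    R,o=NEST[n];Rm=R@Ro.from_rotvec([0,-np.radians(tilt),0]).as_matrix()
    return o+R@[f,0,lift]+Rm@[.045+tcp[0],0,tcp[1]],Rm@FLIP
def foot(n,tcp):
    s=bot.read_state();R,o=NEST[n];Rm=s["tcp_rot"]@FLIP
    p=R.T@(s["position"]+Rm@[-.045-tcp[0],0,-tcp[1]]-o);e=R.T@Rm
    return p*1000,np.degrees([np.arctan2(e[2,0],e[0,0]),np.arctan2(e[1,0],e[0,0]),np.arctan2(e[2,1],e[2,2])]),R.T@s["force"]
def step(pose,frm=None,n=None):
    if frm is None: s=bot.read_state();frm=(s["position"],s["tcp_rot"])
    p0,R0=frm;p,R=pose;d=R0.T@(p-p0);w=Ro.from_matrix(R0.T@R).as_rotvec()
    N=n or int(max(np.ceil(np.linalg.norm(d)/.033),np.ceil(np.degrees(np.linalg.norm(w))/6),1))
    A=sum(Ro.from_rotvec(w*k/N).as_matrix() for k in range(N));v=np.linalg.solve(A,d)/.05
    print(N,"rows:",*(np.r_[v,w/N/(2*np.pi)].round(4)+0.));return pose
E
python3 - <<'E'
from g import *
(x,y),yaw=MOD["disc"]
a=step((np.array([x,y,.10]),down(yaw)));step((np.array([x,y,.006]),down(yaw)),a)
for n,S in(("pass",(.5291,.1424,.0576)),("reject",(.5158,-.1162,.0565))):
    R,o=NEST[n];print(n,o.round(4),(R.T@(np.array(S)-o)*1e3).round(1))
E
```

```text
23 rows: -0.5235 -0.3711 0.1061 0.0 0.0 -0.0001
3 rows: 0.0 0.0 0.6267 0.0 0.0 0.0
pass [0.4828 0.1528 0.0728] [-47.6   0.   14.8]
reject [ 0.4661 -0.112   0.0729] [-50.3   0.   15.2]
```

Emit:
apply_moves(
  plan="-0.52 -0.37 0 0 0 0;-0.52 -0.37 0 0 0 0;-0.52 -0.37 0 0 0 0;-0.52 -0.37 0 0 0 0;-0.52 -0.37 0 0 0 0;-0.52 -0.37 0 0 0 0;-0.52 -0.37 0 0 0 0;-0.52 -0.37 0 0 0 0;-0.52 -0.37 0 0 0 0;-0.52 -0.37 0 0 0 0",
  gripper=1,
)

```text
time_s: 0.93
position: [0.3791, 0.3417, 0.2223]
tcp_rot: [[-0.955, 0.296, -0.001], [0.296, 0.955, -0.0], [0.0, -0.001, -1.0]]
force: [1.0, -1.1, -0.1]
opening: 0.999
grasp_force: 0.0
```

Emit:
apply_moves(
  plan="-0.52 -0.37 0 0 0 0;-0.52 -0.37 0 0 0 0;-0.52 -0.37 0 0 0 0;-0.52 -0.37 0 0 0 0;-0.52 -0.37 0 0 0 0;-0.52 -0.37 0 0 0 0;-0.52 -0.37 0 0 0 0;-0.52 -0.37 0 0 0 0;-0.52 -0.37 0 0 0 0;-0.52 -0.37 0 0 0 0",
)

```text
time_s: 1.77
position: [0.5726, 0.0881, 0.2221]
tcp_rot: [[-0.955, 0.297, -0.001], [0.297, 0.955, 0.0], [0.001, -0.0, -1.0]]
force: [0.6, -0.1, 0.9]
opening: 1.002
grasp_force: 0.0
```

Emit:
apply_moves(
  plan="-0.52 -0.37 0 0 0 0;-0.52 -0.37 0 0 0 0;-0.52 -0.37 0 0 0 0;0 0 0.6 0 0 0;0 0 0.6 0 0 0;0 0 0.6 0 0 0;0 0 0.6 0 0 0;0 0 0 0 0 0;0 0 0 0 0 0",
)

```text
time_s: 2.52
position: [0.6286, 0.0136, 0.1007]
tcp_rot: [[-0.955, 0.296, -0.005], [0.296, 0.955, 0.001], [0.005, -0.001, -1.0]]
force: [1.1, 0.7, 1.4]
opening: 0.997
grasp_force: 0.0
```

Run:
```python
from g import *
import cv2
from rig import capture
(x,y),yaw=MOD["disc"]
s=bot.read_state();print(s["time_s"],s["position"],s["force"])
a=step((np.array([x,y,.03]),down(yaw)));step((np.array([x,y,.006]),down(yaw)),a)
a=np.hstack([capture("scene")[185:285,240:380],capture("top")[125:225,195:335]])[:,:,::-1]
cv2.imwrite("pics/c1.png",cv2.resize(a,None,fx=2.8,fy=2.8,interpolation=cv2.INTER_CUBIC))
```

```text
2.5167 [0.62861209 0.01355377 0.10073359] [1.05957845 0.67944844 1.41907906]
3 rows: -0.0672 0.0294 0.4713 0.0 -0.0003 -0.0011
1 rows: 0.0 0.0 0.48 0.0 0.0 0.0
```

View pics/c1.png

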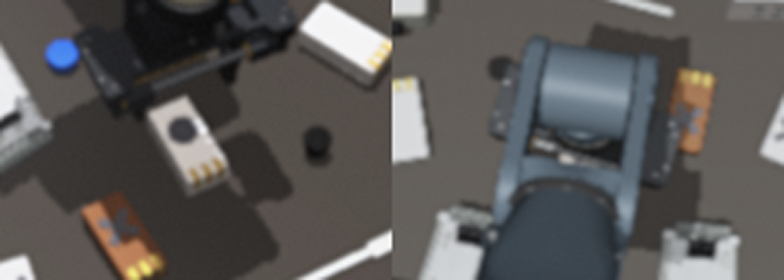

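The gripper hangs centred behind the disc module, as computed. I'll descend and grip.

Emit:
apply_moves(
  plan="-0.067 0.029 0.45 0 0 -0.001;-0.067 0.029 0.45 0 0 -0.001;-0.067 0.029 0.45 0 0 -0.001;0 0 0.3 0 0 0;0 0 0.2 0 0 0;0 0 0 0 0 0;0 0 0 0 0 0",
)

```text
time_s: 3.2
position: [0.642, 0.0145, 0.0113]
tcp_rot: [[-0.961, 0.278, 0.002], [0.278, 0.961, -0.0], [-0.002, 0.0, -1.0]]
force: [-0.3, 0.2, -0.7]
opening: 1.0
grasp_force: 0.0
```

Emit:
apply_moves(
  plan="0 0 0 0 0 0;0 0 0 0 0 0;0 0 0 0 0 0;0 0 0 0 0 0;0 0 0 0 0 0;0 0 0 0 0 0;0 0 0 0 0 0;0 0 0 0 0 0",
  gripper=-1,
)

```text
time_s: 3.87
position: [0.641, 0.0145, 0.0101]
tcp_rot: [[-0.961, 0.278, -0.0], [0.278, 0.961, -0.0], [0.0, -0.0, -1.0]]
force: [-0.4, -0.6, 0.3]
opening: 0.502
grasp_force: 30.0
```

Emit:
apply_moves(
  plan="0 0 0 0 0 0;0 0 0 0 0 0;0 0 0.1 0 0 0;0 0 0 0 0 0",
  gripper=0.3,
)

```text
time_s: 4.2
position: [0.6406, 0.0147, 0.0042]
tcp_rot: [[-0.96, 0.278, -0.001], [0.278, 0.96, 0.0], [0.001, -0.0, -1.0]]
force: [0.6, 0.9, -0.6]
opening: 0.633
grasp_force: 0.0
```

Emit:
apply_moves(
  plan="0 0 0 0 0 0;0 0 0 0 0 0;0 0 0 0 0 0;0 0 0 0 0 0;0 0 0 0 0 0",
  gripper=-1,
)

```text
time_s: 4.62
position: [0.6411, 0.0146, 0.005]
tcp_rot: [[-0.961, 0.278, 0.0], [0.278, 0.961, -0.0], [-0.0, -0.0, -1.0]]
force: [1.0, -0.3, -1.8]
opening: 0.503
grasp_force: 30.0
```

Run:
```python
from g import *
s=bot.read_state();print(s["time_s"],s["position"],s["force"],s["opening"],s["grasp_force"])
z=s["position"][2];p=s["position"]
(x,y),yaw=MOD["disc"];xh=np.array([np.cos(np.radians(yaw)),np.sin(np.radians(yaw))])
tcp=((p[:2]-[x,y])@xh,z);print("tcp",tcp)
up=(p+[0,0,.2],s["tcp_rot"])
T=innest("pass",-.020,.004,12,tcp);A=innest("pass",-.020,.060,12,tcp)
a=step(A,up);print(A[0]);step(T,a)
```

```text
4.6167 [0.64111218 0.01460145 0.00497472] [ 1.04481775 -0.33401641 -1.81241537] 0.5026965787721245 30.00000505708158
tcp (np.float64(-0.0018242664308415093), np.float64(0.004974722980505421))
8 rows: 0.3391 0.2378 0.2895 0.0005 0.0163 -0.0012
[0.50720444 0.14730842 0.14543974]
2 rows: -0.1164 0.0 0.5478 0.0 0.0 0.0
```

Emit:
apply_moves(
  plan="0 0 -0.4 0 0 0;0 0 -0.72 0 0 0;0 0 -0.72 0 0 0;0 0 -0.72 0 0 0;0 0 -0.72 0 0 0;0 0 -0.72 0 0 0;0 0 0 0 0 0",
)

```text
time_s: 5.2
position: [0.6457, 0.0141, 0.2134]
tcp_rot: [[-0.96, 0.278, 0.015], [0.278, 0.961, -0.002], [-0.015, 0.002, -1.0]]
force: [2.2, -0.1, -0.9]
opening: 0.505
grasp_force: 30.0
```

Emit:
apply_moves(
  plan="0.339 0.238 0.29 0.0005 0.0163 -0.0012;0.339 0.238 0.29 0.0005 0.0163 -0.0012;0.339 0.238 0.29 0.0005 0.0163 -0.0012;0.339 0.238 0.29 0.0005 0.0163 -0.0012;0.339 0.238 0.29 0.0005 0.0163 -0.0012;0.339 0.238 0.29 0.0005 0.0163 -0.0012;0.339 0.238 0.29 0.0005 0.0163 -0.0012;0.339 0.238 0.29 0.0005 0.0163 -0.0012;0 0 0 0 0 0;0 0 0 0 0 0",
)

```text
time_s: 6.03
position: [0.5064, 0.1475, 0.143]
tcp_rot: [[-0.665, 0.215, -0.715], [0.147, 0.977, 0.157], [0.732, -0.0, -0.681]]
force: [-0.0, -0.3, -2.5]
opening: 0.505
grasp_force: 30.0
```

Run:
```python
from g import *
import cv2
from rig import capture
s=bot.read_state();print(s["time_s"],s["position"],s["force"],s["opening"],s["grasp_force"])
t=(-.0018,.005);f=foot("pass",t);print(f)
step(innest("pass",-.020,.020,12,t),n=3)
a=np.hstack([capture("scene")[115:215,250:390],capture("top")[165:265,150:290]])[:,:,::-1]
cv2.imwrite("pics/c2.png",cv2.resize(a,None,fx=2.8,fy=2.8,interpolation=cv2.INTER_CUBIC))
```

```text
6.0333 [0.50637201 0.14752702 0.14303782] [-0.04382408 -0.30010209 -2.48931384] 0.5046309338746416 29.99997724313289
(array([-20.68190357,  -0.10425347,  57.48072192]), array([12.03985732,  0.11679448,  0.12655249]), array([-1.44653343,  0.30242266, -2.02601746]))
3 rows: -0.0476 0.0002 0.2455 -0.0001 0.0 0.0001
```

View pics/c2.png

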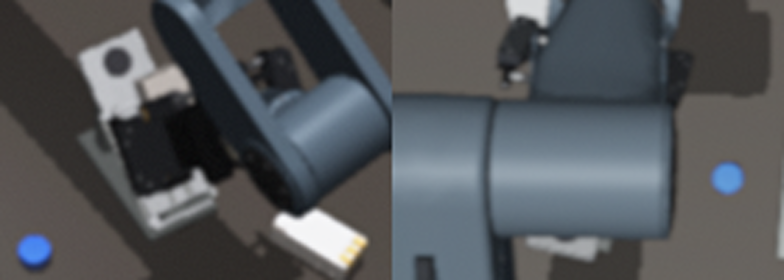

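The module is held over the pass bed, in line with it: scene crop shows the head just below the disc mark, with the shoe end clear. I'll go down.

Emit:
apply_moves(
  plan="-0.048 0 0.245 0 0 0;-0.048 0 0.245 0 0 0;-0.048 0 0.245 0 0 0;-0.021 0 0.098 0 0 0;-0.021 0 0.098 0 0 0;-0.021 0 0.098 0 0 0;0 0 0 0 0 0;0 0 0 0 0 0;0 0 0 0 0 0",
)

```text
time_s: 6.88
position: [0.4779, 0.1538, 0.1029]
tcp_rot: [[-0.667, 0.217, -0.712], [0.147, 0.976, 0.159], [0.73, 0.001, -0.684]]
force: [0.6, 0.3, -2.1]
opening: 0.504
grasp_force: 30.0
```

Run:
```python
from g import *
print(*foot("pass",(-.0018,.005)))
```

```text
[-19.85383535  -0.02533871   8.02209771] [1.18777105e+01 1.25390986e-01 3.98190885e-03] [-1.66742842 -0.4766316  -1.43618256]
```

Emit:
apply_moves(
  plan="-0.017 0 0.078 0 0 0;-0.04 0 -0.008 0 0 0;-0.04 0 -0.008 0 0 0;-0.04 0 -0.008 0 0 0;0 0 0 0 0 0;0 0 0 0 0 0",
)

```text
time_s: 7.38
position: [0.4801, 0.1533, 0.0956]
tcp_rot: [[-0.666, 0.217, -0.713], [0.147, 0.976, 0.159], [0.731, 0.001, -0.683]]
force: [0.3, -1.1, -2.1]
opening: 0.503
grasp_force: 30.0
```

Run:
```python
from g import *
print(*foot("pass",(-.0018,.005)))
```

```text
[-2.58482516e+01 -8.41922394e-03  3.27245417e+00] [11.95873704  0.11810759  0.01934237] [-1.64497346  0.99702043 -1.45904281]
```

Emit:
apply_moves(
  plan="-0.03 0 -0.006 0 0 0;-0.03 0 -0.006 0 0 0;0 0 0 0 0 0;0 0 0 0 0 0",
)

```text
time_s: 7.72
position: [0.4824, 0.1528, 0.0939]
tcp_rot: [[-0.666, 0.217, -0.713], [0.147, 0.976, 0.159], [0.731, 0.001, -0.683]]
force: [-0.0, 0.8, -2.0]
opening: 0.5
grasp_force: 30.0
```

Run:
```python
from g import *
print(*foot("pass",(-.0018,.005)))
```

```text
[-2.87627017e+01 -1.88555363e-02  3.24050688e+00] [11.95877812  0.12164662  0.02084303] [-0.97239165 -0.80768049 -1.7182195 ]
```

Emit:
apply_moves(
  plan="-0.03 0 -0.006 0 0 0;-0.03 0 -0.006 0 0 0;0 0 0 0 0 0;0 0 0 0 0 0",
)

```text
time_s: 8.05
position: [0.4848, 0.1522, 0.0921]
tcp_rot: [[-0.666, 0.217, -0.713], [0.147, 0.976, 0.159], [0.731, 0.001, -0.682]]
force: [-1.4, -0.2, -1.3]
opening: 0.502
grasp_force: 30.0
```

Run:
```python
from g import *
print(*foot("pass",(-.0018,.005)))
```

```text
[-3.18054504e+01  1.49867017e-02  3.16974096e+00] [11.96332523  0.11928755  0.01984972] [ 0.32601573  0.45616787 -1.85628189]
```

Emit:
apply_moves(
  plan="-0.03 0 -0.006 0 0 0;0 0 0 0 0 0;0 0 0 0 0 0",
)

```text
time_s: 8.3
position: [0.486, 0.152, 0.0913]
tcp_rot: [[-0.666, 0.217, -0.713], [0.147, 0.976, 0.159], [0.731, 0.001, -0.683]]
force: [0.6, 0.7, -2.1]
opening: 0.502
grasp_force: 30.0
```

Run:
```python
from g import *
print(*foot("pass",(-.0018,.005)))
```

```text
[-3.33082006e+01 -2.43376193e-02  3.17739241e+00] [11.95975101  0.1215609   0.02321716] [-1.54758745 -0.79345787 -1.425637  ]
```

Emit:
apply_moves(
  plan="-0.03 0 -0.006 0 0 0;0 0 0 0 0 0;0 0 0 0 0 0",
)

```text
time_s: 8.55
position: [0.4872, 0.1517, 0.0904]
tcp_rot: [[-0.666, 0.217, -0.713], [0.147, 0.976, 0.159], [0.731, 0.001, -0.682]]
force: [0.3, 0.9, -2.4]
opening: 0.505
grasp_force: 30.0
```

Run:
```python
from g import *
print(*foot("pass",(-.0018,.005)))
```

```text
[-3.48460461e+01 -2.43970364e-02  3.14877870e+00] [11.96131781  0.1205238   0.02000675] [-1.45035746 -0.98463359 -1.9435097 ]
```

Emit:
apply_moves(
  plan="-0.03 0 -0.006 0 0 0;0 0 0 0 0 0;0 0 0 0 0 0",
)

```text
time_s: 8.8
position: [0.4884, 0.1514, 0.0895]
tcp_rot: [[-0.666, 0.217, -0.713], [0.147, 0.976, 0.159], [0.731, 0.001, -0.683]]
force: [-0.2, 0.3, -3.0]
opening: 0.506
grasp_force: 30.0
```

Run:
```python
from g import *
print(*foot("pass",(-.0018,.005)))
```

```text
[-3.63943019e+01  3.30327909e-03  3.14271814e+00] [11.95949909  0.11677841  0.02118506] [-1.49480643 -0.2362667  -2.59786161]
```

Emit:
apply_moves(
  plan="-0.03 0 -0.006 0 0 0;0 0 0 0 0 0;0 0 0 0 0 0",
)

```text
time_s: 9.05
position: [0.4895, 0.1512, 0.0887]
tcp_rot: [[-0.666, 0.217, -0.714], [0.147, 0.976, 0.159], [0.731, 0.001, -0.682]]
force: [-0.6, 0.2, -0.9]
opening: 0.502
grasp_force: 30.0
```

Run:
```python
from g import *
print(*foot("pass",(-.0018,.005)))
```

```text
[-37.68931251  -0.04543412   3.12460779] [11.98646022  0.1248171   0.01965533] [ 0.03452345 -0.07750116 -1.10336692]
```

Emit:
apply_moves(
  plan="-0.03 0 -0.006 0 0 0;0 0 0 0 0 0;0 0 0 0 0 0",
)

```text
time_s: 9.3
position: [0.4902, 0.151, 0.0882]
tcp_rot: [[-0.665, 0.217, -0.715], [0.147, 0.976, 0.159], [0.732, 0.001, -0.681]]
force: [-2.0, 0.7, 0.6]
opening: 0.503
grasp_force: 30.0
```

Run:
```python
from g import *
print(*foot("pass",(-.0018,.005)))
```

```text
[-3.85770568e+01 -2.13204428e-02  3.05738150e+00] [12.07146721  0.1241843   0.03158179] [ 2.05673513 -0.2739833  -0.6593351 ]
```

Contact was felt at f ≈ -37.5, where the force rises and the position lags. I'll push the shoe back about 11 mm.

Emit:
apply_moves(
  plan="-0.037 0 -0.008 0 0 0;-0.037 0 -0.008 0 0 0;-0.037 0 -0.008 0 0 0;-0.037 0 -0.008 0 0 0;-0.037 0 -0.008 0 0 0;0 0 0 0 0 0;0 0 0 0 0 0;0 0 0 0 0 0",
)

```text
time_s: 9.97
position: [0.498, 0.1493, 0.0826]
tcp_rot: [[-0.666, 0.217, -0.714], [0.147, 0.976, 0.159], [0.732, 0.001, -0.682]]
force: [-4.6, 0.4, 3.9]
opening: 0.504
grasp_force: 30.0
```

Run:
```python
from g import *
print(*foot("pass",(-.0018,.005)),bot.read_state()["time_s"])
```

```text
[-4.83290046e+01 -3.71963985e-02  3.03922252e+00] [12.03072594  0.12152724  0.03060014] [5.9662312  0.65340699 0.54687325] 9.9667
```

Run:
```python
from g import *
t=(-.0018,.005)
a=step(innest("pass",-.050,.0025,5,t),n=3);step(innest("pass",-.051,.001,0,t),a,n=3)
```

```text
3 rows: -0.0082 0.0003 0.0371 0.0 -0.0065 0.0001
3 rows: -0.0047 0.0 0.0348 0.0 -0.0046 0.0
```

Emit:
apply_moves(
  plan="-0.008 0 0.037 0 -0.0065 0;-0.008 0 0.037 0 -0.0065 0;-0.008 0 0.037 0 -0.0065 0;-0.005 0 0.035 0 -0.0046 0;-0.005 0 0.035 0 -0.0046 0;-0.005 0 0.035 0 -0.0046 0;0 0 0 0 0 0;0 0 0 0 0 0;0 0 0 0 0 0",
)

```text
time_s: 10.72
position: [0.4933, 0.1504, 0.0732]
tcp_rot: [[-0.8, 0.217, -0.559], [0.177, 0.976, 0.125], [0.573, 0.001, -0.82]]
force: [-3.7, 0.5, 5.9]
opening: 0.503
grasp_force: 30.0
```

Run:
```python
from g import *
print(*foot("pass",(-.0018,.005)),bot.read_state()["time_s"],bot.read_state()["moment"])
```

```text
[-51.78043012  -0.12211382   1.58903449] [-0.04717564  0.12730295  0.00635476] [6.3871577  0.29443383 2.69171231] 10.7167 [ 0.05600128  0.51020538 -0.04751978]
```

Emit:
apply_moves(
  plan="0 0 0.016 0 0 0;0 0 0 0 0 0;0 0 0 0 0 0",
)

```text
time_s: 10.97
position: [0.4928, 0.1506, 0.0722]
tcp_rot: [[-0.8, 0.217, -0.559], [0.177, 0.976, 0.125], [0.573, 0.001, -0.819]]
force: [-2.3, 1.9, 4.5]
opening: 0.5
grasp_force: 30.0
```

Run:
```python
from g import *
print(*foot("pass",(-.0018,.005)))
```

```text
[-51.89626276  -0.11202481   0.34753546] [-0.02088669  0.1186832   0.00281521] [ 4.78692328 -1.30008085  2.18138117]
```

Emit:
apply_moves(
  plan="0 0 0.016 0 0 0;0 0 0 0 0 0;0 0 0 0 0 0",
)

```text
time_s: 11.22
position: [0.492, 0.1507, 0.0715]
tcp_rot: [[-0.8, 0.217, -0.56], [0.177, 0.976, 0.125], [0.573, 0.001, -0.819]]
force: [-3.0, 0.6, 4.5]
opening: 0.504
grasp_force: 30.0
```

Run:
```python
from g import *
print(*foot("pass",(-.0018,.005)))
```

```text
[-51.6564088   -0.07668334  -0.59921354] [-0.01516508  0.12108364  0.01440547] [5.1305883  0.0625601  1.91648117]
```

Emit:
apply_moves(
  plan="0 0 0.016 0 0 0;0 0 0 0 0 0;0 0 0 0 0 0",
)

```text
time_s: 11.47
position: [0.492, 0.1507, 0.0714]
tcp_rot: [[-0.8, 0.217, -0.559], [0.177, 0.976, 0.125], [0.573, 0.001, -0.82]]
force: [-1.9, 1.2, 6.7]
opening: 0.503
grasp_force: 30.0
```

Run:
```python
from g import *
print(*foot("pass",(-.0018,.005)))
```

```text
[-51.70225893  -0.08800932  -0.65646227] [-0.06340605  0.12734204  0.01057771] [ 5.5359162  -0.72669961  4.25289771]
```

Emit:
apply_moves(
  plan="0 0 0.012 0 0 0;0 0 0 0 0 0;0 0 0 0 0 0",
)

```text
time_s: 11.72
position: [0.492, 0.1507, 0.0714]
tcp_rot: [[-0.801, 0.217, -0.558], [0.177, 0.976, 0.125], [0.572, 0.001, -0.82]]
force: [-0.6, 0.5, 9.1]
opening: 0.503
grasp_force: 30.0
```

Run:
```python
from g import *
print(*foot("pass",(-.0018,.005)))
```

```text
[-51.72560668  -0.08641707  -0.62747959] [-0.09590409  0.1285139   0.00636941] [ 5.7730802  -0.40822887  7.04992999]
```

The module is seated on the bed: the height has stopped changing and the normal force is rising. I'll release and withdraw.

Emit:
apply_moves(
  plan="0 0 0 0 0 0;0 0 0 0 0 0;0 0 0 0 0 0;0 0 0 0 0 0;0 0 0 0 0 0",
  gripper=0.35,
)

```text
time_s: 12.13
position: [0.4916, 0.1507, 0.07]
tcp_rot: [[-0.801, 0.217, -0.559], [0.177, 0.976, 0.125], [0.572, 0.001, -0.82]]
force: [0.1, 0.7, 0.0]
opening: 0.668
grasp_force: 0.0
```

Emit:
apply_moves(
  plan="0 0 -0.3 0 0 0;0 0 -0.5 0 0 0;0 0 -0.7 0 0 0;0 0 -0.7 0 0 0;0 0 0 0 0 0",
)

```text
time_s: 12.55
position: [0.5595, 0.1361, 0.1651]
tcp_rot: [[-0.808, 0.218, -0.547], [0.178, 0.976, 0.125], [0.561, 0.004, -0.828]]
force: [1.2, -0.1, 0.7]
opening: 0.677
grasp_force: 0.0
```

Run:
```python
from g import *
s=bot.read_state();print(s["time_s"],s["position"])
(x,y),yaw=MOD["cross"]
a=step((np.array([x,y,.20]),down(yaw)))
step((np.array([x,y,.10]),down(yaw)),a)
```

```text
12.55 [0.55949793 0.13611026 0.16509971]
12 rows: -0.3119 -0.5224 -0.1622 -0.0007 -0.0079 0.0025
4 rows: 0.0 0.0 0.5 0.0 0.0 0.0
```

Emit:
apply_moves(
  plan="-0.312 -0.522 -0.162 -0.0007 -0.0079 0.0025;-0.312 -0.522 -0.162 -0.0007 -0.0079 0.0025;-0.312 -0.522 -0.162 -0.0007 -0.0079 0.0025;-0.312 -0.522 -0.162 -0.0007 -0.0079 0.0025;-0.312 -0.522 -0.162 -0.0007 -0.0079 0.0025;-0.312 -0.522 -0.162 -0.0007 -0.0079 0.0025;-0.312 -0.522 -0.162 -0.0007 -0.0079 0.0025;-0.312 -0.522 -0.162 -0.0007 -0.0079 0.0025;-0.312 -0.522 -0.162 -0.0007 -0.0079 0.0025;-0.312 -0.522 -0.162 -0.0007 -0.0079 0.0025",
  gripper=1,
)

```text
time_s: 13.38
position: [0.6439, -0.1631, 0.1792]
tcp_rot: [[-0.923, 0.371, -0.107], [0.37, 0.929, 0.029], [0.11, -0.013, -0.994]]
force: [0.7, 0.8, -0.5]
opening: 0.999
grasp_force: 0.0
```

Emit:
apply_moves(
  plan="-0.312 -0.522 -0.162 -0.0007 -0.0079 0.0025;-0.312 -0.522 -0.162 -0.0007 -0.0079 0.0025;0 0 0.5 0 0 0;0 0 0.5 0 0 0;0 0 0.5 0 0 0;0 0 0.5 0 0 0;0 0 0 0 0 0;0 0 0 0 0 0;0 0 0 0 0 0",
)

```text
time_s: 14.13
position: [0.6538, -0.2226, 0.0948]
tcp_rot: [[-0.917, 0.399, -0.013], [0.4, 0.917, -0.002], [0.011, -0.007, -1.0]]
force: [0.4, -0.5, 0.8]
opening: 1.0
grasp_force: 0.0
```

Run:
```python
from g import *
import cv2
from rig import capture
from h import *
S=capture("scene");T=capture("top")
s=bot.read_state();print(s["time_s"],s["position"])
(x,y),yaw=MOD["cross"]
a=step((np.array([x,y,.035]),down(yaw)));step((np.array([x,y,.005]),down(yaw)),a)
a=np.hstack([S[115:215,250:390],T[165:265,150:290]])[:,:,::-1]
cv2.imwrite("pics/c3.png",cv2.resize(a,None,fx=2.8,fy=2.8,interpolation=cv2.INTER_CUBIC))
R,o=NEST["pass"]
for c in(-3.3,):
    p=o+R@[(c+9)/1e3,0,.030];print("expected tag px",proj("scene",p)-[250,115],proj("top",p)-[150,165])
```

```text
14.2333 [ 0.65450793 -0.22289844  0.09603686]
2 rows: -0.0555 0.017 0.61 -0.0005 -0.0007 0.0004
1 rows: 0.0 0.0 0.6 0.0 0.0 0.0
expected tag px [56.36094436 47.7163727 ] [68.87096277 53.79689116]
```

View pics/c3.png

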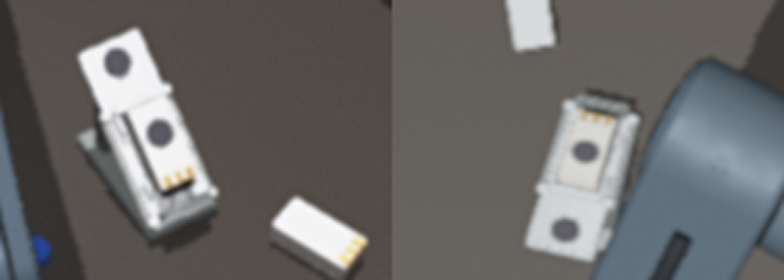

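The disc module lies seated in the pass clamp, with its tag at crop (57,47), within a pixel of where I expected it. Next is the cross module.

Emit:
apply_moves(
  plan="-0.056 0.017 0.61 0 -0.0007 0;-0.056 0.017 0.61 0 0 0;0 0 0.35 0 0 0;0 0 0.26 0 0 0;0 0 0 0 0 0;0 0 0 0 0 0;0 0 0 0 0 0",
)

```text
time_s: 14.82
position: [0.6589, -0.2237, 0.0039]
tcp_rot: [[-0.917, 0.399, -0.008], [0.4, 0.917, -0.004], [0.005, -0.007, -1.0]]
force: [-0.2, -0.2, -0.3]
opening: 1.001
grasp_force: 0.0
```

Run:
```python
from g import *
(x,y),yaw=MOD["cross"];s=bot.read_state();print(s["position"],s["force"]);step((np.array([x,y,.005]),down(yaw)))
```

```text
[ 0.6589367  -0.22371806  0.00390377] [-0.22385657 -0.17131083 -0.31072247]
1 rows: -0.0156 0.0071 -0.0221 -0.0011 -0.0008 0.0007
```

Emit:
apply_moves(
  plan="0 0 -0.02 -0.0011 -0.0008 0.0007;0 0 0 0 0 0;0 0 0 0 0 0;0 0 0 0 0 0;0 0 0 0 0 0;0 0 0 0 0 0;0 0 0 0 0 0;0 0 0 0 0 0;0 0 0 0 0 0;0 0 0 0 0 0",
  gripper=-1,
)

```text
time_s: 15.65
position: [0.6578, -0.2233, 0.0033]
tcp_rot: [[-0.915, 0.404, -0.003], [0.404, 0.915, 0.002], [0.003, 0.0, -1.0]]
force: [0.0, -0.7, -0.1]
opening: 0.499
grasp_force: 30.0
```

Run:
```python
from g import *
s=bot.read_state();z=s["position"][2];p=s["position"]
(x,y),yaw=MOD["cross"];xh=np.array([np.cos(np.radians(yaw)),np.sin(np.radians(yaw))])
tcp=((p[:2]-[x,y])@xh,z);print("tcp",tcp,p,s["opening"],s["grasp_force"])
up=(p+[0,0,.2],s["tcp_rot"])
A=innest("reject",-.022,.055,12,tcp);T=innest("reject",-.022,.006,12,tcp)
a=step(A,up);print(A[0]);step(T,a,n=6)
```

```text
tcp (np.float64(0.0019897074328192616), np.float64(0.003318570630342084)) [ 0.65782194 -0.22325429  0.00331857] 0.49936803426547893 29.999696714803576
9 rows: 0.3682 0.14 0.288 0.0024 0.0143 -0.0055
[ 0.48593416 -0.11366298  0.1419567 ]
6 rows: -0.034 0.0 0.1598 0.0 0.0 0.0
```

Emit:
apply_moves(
  plan="0 0 -0.4 0 0 0;0 0 -0.72 0 0 0;0 0 -0.72 0 0 0;0 0 -0.72 0 0 0;0 0 -0.72 0 0 0;0 0 -0.72 0 0 0;0 0 0 0 0 0",
)

```text
time_s: 16.23
position: [0.6627, -0.2255, 0.2123]
tcp_rot: [[-0.915, 0.403, 0.012], [0.403, 0.915, -0.006], [-0.013, -0.001, -1.0]]
force: [2.0, -1.2, -1.3]
opening: 0.503
grasp_force: 30.0
```

Emit:
apply_moves(
  plan="0.368 0.14 0.288 0.0024 0.0143 -0.0055;0.368 0.14 0.288 0.0024 0.0143 -0.0055;0.368 0.14 0.288 0.0024 0.0143 -0.0055;0.368 0.14 0.288 0.0024 0.0143 -0.0055;0.368 0.14 0.288 0.0024 0.0143 -0.0055;0.368 0.14 0.288 0.0024 0.0143 -0.0055;0.368 0.14 0.288 0.0024 0.0143 -0.0055;0.368 0.14 0.288 0.0024 0.0143 -0.0055;0.368 0.14 0.288 0.0024 0.0143 -0.0055;0 0 0 0 0 0",
)

```text
time_s: 17.07
position: [0.4834, -0.1108, 0.1391]
tcp_rot: [[-0.673, 0.083, -0.735], [0.053, 0.997, 0.064], [0.738, 0.004, -0.675]]
force: [0.0, -0.2, -4.3]
opening: 0.508
grasp_force: 30.0
```

Emit:
apply_moves(
  plan="0 0 0 0 0 0;0 0 0 0 0 0",
)

```text
time_s: 17.23
position: [0.4877, -0.1142, 0.1413]
tcp_rot: [[-0.683, 0.086, -0.726], [0.059, 0.996, 0.062], [0.728, -0.0, -0.685]]
force: [0.2, -0.3, -2.3]
opening: 0.501
grasp_force: 30.0
```

Run:
```python
from g import *
t=(.002,.0033);print(*foot("reject",t),bot.read_state()["time_s"])
step(innest("reject",-.022,.012,12,t),n=4)
```

```text
[-23.87866805   0.49632306  55.72462721] [11.74637133 -0.10332564 -0.05047458] [-1.48606759  0.25739895 -1.71218959] 17.2333
4 rows: -0.0357 0.002 0.2149 0.0 0.0002 -0.0001
```

Emit:
apply_moves(
  plan="-0.036 0.002 0.215 0 0 0;-0.036 0.002 0.215 0 0 0;-0.036 0.002 0.215 0 0 0;-0.036 0.002 0.215 0 0 0;-0.017 0 0.078 0 0 0;-0.017 0 0.078 0 0 0;-0.03 0 -0.006 0 0 0;-0.03 0 -0.006 0 0 0;0 0 0 0 0 0;0 0 0 0 0 0",
)

```text
time_s: 18.07
position: [0.4591, -0.1112, 0.0991]
tcp_rot: [[-0.682, 0.085, -0.727], [0.059, 0.996, 0.062], [0.729, -0.0, -0.684]]
force: [0.4, -0.3, -2.2]
opening: 0.505
grasp_force: 30.0
```

Run:
```python
from g import *
print(*foot("reject",(.002,.0033)))
```

```text
[-24.52760838  -0.19409518   4.54342381] [11.83771279 -0.08261477 -0.05471484] [-1.65276241  0.29800718 -1.56509606]
```

Emit:
apply_moves(
  plan="-0.03 0 -0.006 0 0 0;-0.03 0 -0.006 0 0 0;0 0 0 0 0 0;0 0 0 0 0 0",
)

```text
time_s: 18.4
position: [0.4609, -0.1111, 0.0971]
tcp_rot: [[-0.681, 0.085, -0.728], [0.058, 0.996, 0.062], [0.73, 0.0, -0.683]]
force: [-1.3, -0.5, -1.9]
opening: 0.505
grasp_force: 30.0
```

Run:
```python
from g import *
print(*foot("reject",(.002,.0033)))
```

```text
[-27.17917816  -0.41836747   3.86763312] [11.92206392 -0.06322714 -0.07057916] [-0.07590972  0.65031983 -2.25616354]
```

Emit:
apply_moves(
  plan="-0.03 0 -0.006 0 0 0;-0.03 0 -0.006 0 0 0;0 0 0 0 0 0;0 0 0 0 0 0",
)

```text
time_s: 18.73
position: [0.4633, -0.1113, 0.0953]
tcp_rot: [[-0.68, 0.085, -0.728], [0.058, 0.996, 0.063], [0.731, 0.0, -0.683]]
force: [-0.0, 0.3, -2.1]
opening: 0.503
grasp_force: 30.0
```

Run:
```python
from g import *
print(*foot("reject",(.002,.0033)))
```

```text
[-30.16647965  -0.3716238    3.76684376] [11.93327868 -0.06434339 -0.07358996] [-1.17409355 -0.31013519 -1.78970018]
```

Emit:
apply_moves(
  plan="-0.03 0 -0.006 0 0 0;-0.03 0 -0.006 0 0 0;0 0 0 0 0 0;0 0 0 0 0 0",
)

```text
time_s: 19.07
position: [0.4658, -0.1116, 0.0935]
tcp_rot: [[-0.68, 0.085, -0.728], [0.058, 0.996, 0.063], [0.73, 0.0, -0.683]]
force: [-0.3, 0.2, -2.2]
opening: 0.505
grasp_force: 30.0
```

Run:
```python
from g import *
print(*foot("reject",(.002,.0033)))
```

```text
[-33.26765137  -0.35399768   3.74896645] [11.92557469 -0.06600741 -0.07597856] [-1.00336673 -0.19875171 -2.01278333]
```

Emit:
apply_moves(
  plan="-0.03 0 -0.006 0 0 0;-0.03 0 -0.006 0 0 0;0 0 0 0 0 0;0 0 0 0 0 0",
)

```text
time_s: 19.4
position: [0.4683, -0.1118, 0.0917]
tcp_rot: [[-0.68, 0.085, -0.728], [0.058, 0.996, 0.063], [0.731, 0.0, -0.683]]
force: [-0.4, -0.0, -2.4]
opening: 0.502
grasp_force: 30.0
```

Run:
```python
from g import *
print(*foot("reject",(.002,.0033)))
```

```text
[-36.31661119  -0.36123164   3.71141629] [11.9290977  -0.06431058 -0.07569715] [-1.07121437  0.07591482 -2.20530363]
```

Emit:
apply_moves(
  plan="-0.03 0 -0.006 0 0 0;0 0 0 0 0 0;0 0 0 0 0 0",
)

```text
time_s: 19.65
position: [0.4695, -0.1119, 0.0908]
tcp_rot: [[-0.68, 0.085, -0.728], [0.058, 0.996, 0.063], [0.73, 0.0, -0.683]]
force: [0.5, -0.0, -2.5]
opening: 0.502
grasp_force: 30.0
```

Run:
```python
from g import *
print(*foot("reject",(.002,.0033)))
```

```text
[-37.79774716  -0.36255384   3.71538729] [11.92667127 -0.0646426  -0.07416409] [-1.84919667 -0.02386878 -1.75750829]
```

Emit:
apply_moves(
  plan="-0.03 0 -0.006 0 0 0;0 0 0 0 0 0;0 0 0 0 0 0",
)

```text
time_s: 19.9
position: [0.4707, -0.112, 0.0899]
tcp_rot: [[-0.68, 0.085, -0.728], [0.058, 0.996, 0.063], [0.73, 0.0, -0.683]]
force: [0.5, -0.1, -2.2]
opening: 0.501
grasp_force: 30.0
```

Run:
```python
from g import *
print(*foot("reject",(.002,.0033)))
```

```text
[-39.35395154  -0.33209612   3.68949412] [11.92516611 -0.06649376 -0.07313594] [-1.66452336  0.01304151 -1.49574745]
```

Emit:
apply_moves(
  plan="-0.03 0 -0.006 0 0 0;0 0 0 0 0 0;0 0 0 0 0 0",
)

```text
time_s: 20.15
position: [0.4714, -0.112, 0.0895]
tcp_rot: [[-0.679, 0.085, -0.729], [0.058, 0.996, 0.063], [0.732, 0.0, -0.682]]
force: [-1.7, 0.1, -0.8]
opening: 0.503
grasp_force: 30.0
```

Run:
```python
from g import *
print(*foot("reject",(.002,.0033)))
```

```text
[-40.09003121  -0.36875195   3.65610154] [12.02906024 -0.06686525 -0.0796778 ] [ 0.96418349  0.01404765 -1.66261022]
```

Contact was felt at f ≈ -39.8. I'll push.

Emit:
apply_moves(
  plan="-0.034 0.001 -0.007 0 0 0;-0.034 0.001 -0.007 0 0 0;-0.034 0.001 -0.007 0 0 0;-0.034 0.001 -0.007 0 0 0;-0.034 0.001 -0.007 0 0 0;-0.034 0.001 -0.007 0 0 0;0 0 0 0 0 0;0 0 0 0 0 0;0 0 0 0 0 0",
)

```text
time_s: 20.9
position: [0.48, -0.1126, 0.0833]
tcp_rot: [[-0.68, 0.085, -0.729], [0.058, 0.996, 0.062], [0.731, -0.0, -0.682]]
force: [-5.2, -1.4, 3.0]
opening: 0.503
grasp_force: 30.0
```

Run:
```python
from g import *
t=(.002,.0033)
print(*foot("reject",t))
a=step(innest("reject",-.0523,.0025,5,t),n=3);step(innest("reject",-.0535,.0005,0,t),a,n=3)
```

```text
[-50.74161515  -0.46532244   3.58796256] [11.99020318 -0.07661109 -0.05842668] [ 5.86960363  1.82592269 -0.50629648]
3 rows: -0.0096 -0.0035 0.0437 0.0001 -0.0065 -0.0001
3 rows: -0.0072 0.0 0.0402 0.0 -0.0046 0.0
```

Emit:
apply_moves(
  plan="-0.009 -0.003 0.044 0 -0.0065 0;-0.009 -0.003 0.044 0 -0.0065 0;-0.009 -0.003 0.044 0 -0.0065 0;-0.007 0 0.04 0 -0.0046 0;-0.007 0 0.04 0 -0.0046 0;-0.007 0 0.04 0 -0.0046 0;0 0 0 0 0 0;0 0 0 0 0 0;0 0 0 0 0 0",
)

```text
time_s: 21.65
position: [0.4741, -0.1121, 0.0722]
tcp_rot: [[-0.817, 0.086, -0.571], [0.07, 0.996, 0.05], [0.573, 0.001, -0.82]]
force: [-3.8, 1.2, 4.4]
opening: 0.505
grasp_force: 30.0
```

Run:
```python
from g import *
print(*foot("reject",(.002,.0033)))
```

```text
[-53.92766424  -0.52659512   0.78921204] [-0.04786845 -0.07086827 -0.11164996] [ 5.66416595 -0.8827319   1.38432039]
```

Emit:
apply_moves(
  plan="0 0 0.016 0 0 0;0 0 0 0 0 0;0 0 0 0 0 0",
)

```text
time_s: 21.9
position: [0.4734, -0.1122, 0.0712]
tcp_rot: [[-0.817, 0.085, -0.571], [0.07, 0.996, 0.049], [0.573, 0.001, -0.819]]
force: [-4.7, 1.1, 4.1]
opening: 0.504
grasp_force: 30.0
```

Run:
```python
from g import *
print(*foot("reject",(.002,.0033)))
```

```text
[-54.01672198  -0.34571311  -0.46193601] [-0.03202664 -0.06879397 -0.0852859 ] [ 6.25760107 -0.73488714  0.63617625]
```

Emit:
apply_moves(
  plan="0 0 0.016 0 0 0;0 0 0 0 0 0;0 0 0 0 0 0",
)

```text
time_s: 22.15
position: [0.4734, -0.1123, 0.071]
tcp_rot: [[-0.817, 0.086, -0.57], [0.07, 0.996, 0.049], [0.572, 0.0, -0.82]]
force: [-2.4, 1.4, 5.7]
opening: 0.504
grasp_force: 30.0
```

Run:
```python
from g import *
print(*foot("reject",(.002,.0033)))
```

```text
[-54.10910198  -0.28955312  -0.615438  ] [-0.0861371  -0.08445892 -0.08073615] [ 5.30616896 -1.21777634  3.20273955]
```

The module is flat on the bed at the same height as the first. I'll release, withdraw and check.

Emit:
apply_moves(
  plan="0 0 0.01 0 0 0;0 0 0 0 0 0",
)

```text
time_s: 22.32
position: [0.4734, -0.1122, 0.0709]
tcp_rot: [[-0.817, 0.086, -0.57], [0.07, 0.996, 0.049], [0.572, 0.0, -0.82]]
force: [-1.5, 1.6, 8.0]
opening: 0.504
grasp_force: 30.0
```

Emit:
apply_moves(
  plan="0 0 0 0 0 0;0 0 0 0 0 0;0 0 0 0 0 0;0 0 0 0 0 0;0 0 0 0 0 0",
  gripper=0.35,
)

```text
time_s: 22.73
position: [0.4732, -0.1125, 0.0699]
tcp_rot: [[-0.818, 0.085, -0.57], [0.07, 0.996, 0.049], [0.572, 0.0, -0.821]]
force: [-0.5, 0.1, 0.1]
opening: 0.665
grasp_force: 0.0
```

Emit:
apply_moves(
  plan="0 0 -0.3 0 0 0;0 0 -0.5 0 0 0;0 0 -0.7 0 0 0;0 0 -0.7 0 0 0;0 0 -0.7 0 0 0;0 -0.6 -0.5 0 0 0;0 -0.6 -0.3 0 0 0;0 -0.6 0 0 0 0;0 -0.6 0 0 0 0;0 0 0 0 0 0",
)

```text
time_s: 23.57
position: [0.5675, -0.2471, 0.2216]
tcp_rot: [[-0.818, 0.09, -0.569], [0.076, 0.996, 0.048], [0.571, -0.004, -0.821]]
force: [-0.2, 0.2, -0.7]
opening: 0.674
grasp_force: 0.0
```

Emit:
apply_moves(
  plan="0 -0.6 0 0 0 0;0 -0.6 0 0 0 0;0 -0.6 0 0 0 0;0 0 0 0 0 0;0 0 0 0 0 0;0 0 0 0 0 0",
)

```text
time_s: 24.07
position: [0.5601, -0.33, 0.2214]
tcp_rot: [[-0.816, 0.086, -0.571], [0.069, 0.996, 0.05], [0.573, 0.002, -0.819]]
force: [0.6, -0.2, -0.5]
opening: 0.674
grasp_force: 0.0
```

Run:
```python
from g import *
import cv2
from rig import capture
from h import *
S=capture("scene");T=capture("top")
s=bot.read_state();print(s["time_s"],s["position"],s["force"])
cv2.imwrite("pics/c4.png",cv2.resize(np.hstack([S[110:260,175:345],T[150:300,165:335]])[:,:,::-1],None,fx=2.3,fy=2.3,interpolation=cv2.INTER_CUBIC))
gs=cv2.cvtColor(S,cv2.COLOR_RGB2GRAY);gt=cv2.cvtColor(T,cv2.COLOR_RGB2GRAY)
for n,c in(("pass",-3.3),("reject",-5.5)):
    R,o=NEST[n];p=o+R@[(c+9)/1e3,0,.030];a,b=proj("scene",p),proj("top",p)
    X,e=tri(dark(gs,a,7,140),dark(gt,b,5.5,140));print(n,(R.T@(X-o)*1e3).round(1),round(e,2))
```

```text
24.1667 [ 0.56052158 -0.32920027  0.22179503] [ 0.01813246 -0.16668797 -0.03540683]
pass [ 7.  -0.7 32. ] 0.02
reject [ 4.3  0.8 27.2] 0.8
```

View pics/c4.png

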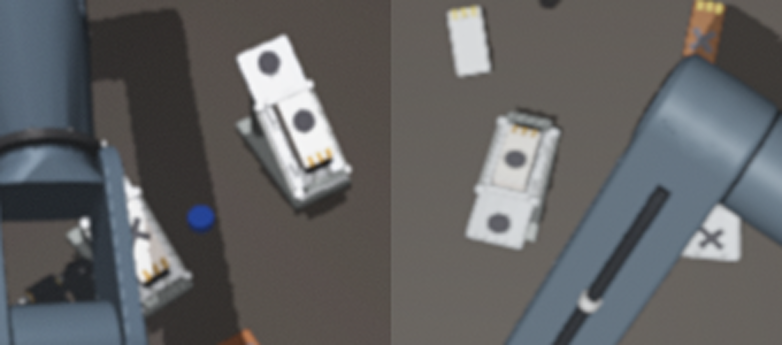

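The pass module measures fine: tag at x 7, y -0.7, z 32 mm in the nest frame. The arm hides the reject dock, so I'll swing it away for one more check.

Emit:
apply_moves(
  plan="0 0 -0.6 0 0 0;0 0 -0.6 0 0 0;0.1 0.65 -0.3 0 0 0;0 0.65 0 0 0 0;0 0.65 0 0 0 0;0 0.65 0 0 0 0;0 0.65 0 0 0 0;0 0.65 0 0 0 0;0 0.65 0 0 0 0;0 0.65 0 0 0 0",
)

```text
time_s: 25.0
position: [0.6209, -0.0717, 0.2867]
tcp_rot: [[-0.817, 0.083, -0.571], [0.068, 0.997, 0.048], [0.573, 0.0, -0.82]]
force: [0.3, -0.3, 0.3]
opening: 0.674
grasp_force: 0.0
```

Emit:
apply_moves(
  plan="0 0.65 0 0 0 0;0 0.65 0 0 0 0;0 0.65 0 0 0 0;0 0.65 0 0 0 0;0 0.65 0 0 0 0;0 0.65 0 0 0 0;0 0.65 0 0 0 0;0 0.65 0 0 0 0;0 0.65 0 0 0 0;0 0.3 0 0 0 0",
)

```text
time_s: 25.83
position: [0.646, 0.2372, 0.2865]
tcp_rot: [[-0.817, 0.079, -0.571], [0.064, 0.997, 0.047], [0.573, 0.002, -0.82]]
force: [-0.6, 1.1, -0.1]
opening: 0.681
grasp_force: 0.0
```

Emit:
apply_moves(
  plan="0 0 0 0 0 0;0 0 0 0 0 0;0 0 0 0 0 0",
)

```text
time_s: 26.08
position: [0.6473, 0.2303, 0.2865]
tcp_rot: [[-0.816, 0.086, -0.571], [0.071, 0.996, 0.049], [0.573, -0.001, -0.82]]
force: [0.2, 0.3, 0.4]
opening: 0.677
grasp_force: 0.0
```

Run:
```python
from g import *
import cv2
from rig import capture
from h import *
S=capture("scene");T=capture("top")
s=bot.read_state();print(s["time_s"],s["position"],s["force"])
cv2.imwrite("pics/c5.png",cv2.resize(np.hstack([S[110:260,175:345],T[150:300,195:365]])[:,:,::-1],None,fx=2.3,fy=2.3,interpolation=cv2.INTER_CUBIC))
gs=cv2.cvtColor(S,cv2.COLOR_RGB2GRAY);gt=cv2.cvtColor(T,cv2.COLOR_RGB2GRAY)
for n,c in(("reject",-5.5),):
    R,o=NEST[n];p=o+R@[(c+9)/1e3,0,.030];a,b=proj("scene",p),proj("top",p)
    X,e=tri(dark(gs,a,7,140),dark(gt,b,5.5,140));print(n,(R.T@(X-o)*1e3).round(1),round(e,2))
```

```text
26.1833 [0.6477091  0.22946897 0.28665956] [ 0.8457408   0.58021952 -0.04322039]
reject [ 4.3 -0.9 32.2] 0.14
```

View pics/c5.png

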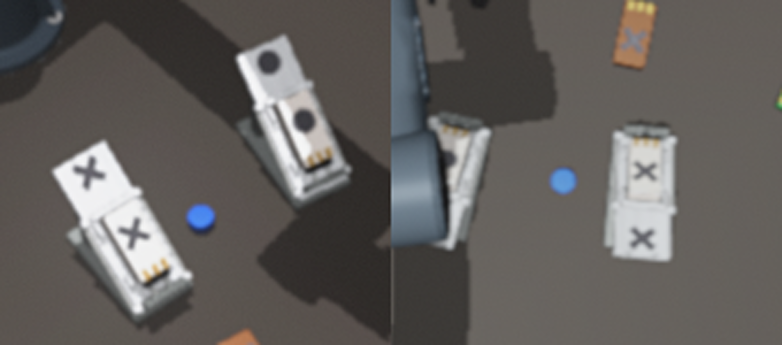

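Both modules are seated flat. The cross tag is at crop (134,233), which is nest x 4.3, y -0.9, z 32 mm. Handing in.

```bash
python3 -c "
from rig import bot
print(bot.hand_in())"
```

```text
the job is handed in; nothing more can be done
None
```

I clamped the disc module in the pass dock and the cross module in the reject dock, both measured flat and in line, and handed the job in at about 26 s; the hand-in returned no verdict.

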